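Index the rack turntable and load the blue-capped rack past the one-way gate

TASK

The rack turntable has been left between two positions. Push it round anticlockwise until it clicks into the next position, with the blue-capped rack in line with the loading lane, and do not run past it; then slide that rack along the lane through the orange one-way gate until you feel it come up gently against the soft bumper waiting under the hood. Leave the gate shut behind it, the rack standing upright in the lane, the turntable still clicked in, the purple-capped rack in its channel and everything else on the bench undisturbed.

Things in the scene. Friction and masses are not known exactly. Their poses are not given: they have to be found in the camera images.
- loader: Fixed base of the rack loader. Origin: on the turntable's axis at bench height; its +y axis runs along the centre line of the loading lane, away from the turntable. Lane: floor 50 mm above the bench, 34 mm clear width, walls 16 mm high, flared mouth; from 176 to 460 mm from the axis. A grey gate housing up to 70 mm above the bench stands beside it (x 29 to 45, y 182 to 242 mm).
- turntable: Grey index table, 344 mm across, top face 51 mm above the bench, turns about z. Origin on the axis, 41 mm above the bench. Six radial rack channels every 60 degrees, the blue-capped rack's along its +y; 34 mm wide, walls 14 mm high. Hub flat and free out to 44 mm. Clicked in when its +y points along the loader's +y; it starts 23 to 53 degrees clockwise of that, between two detents.
- lug (a point): Top centre of one of six equal blue push lugs on the turntable, midway between channels, 150 mm from the axis: 26 mm radially x 14 mm thick x 55 mm tall, top 106 mm above the bench. The lugs stand at 0, 60, 120 .. degrees from the turntable's +x axis; this one is at 300 degrees, and both channels beside it are empty.
- detent (a point): Top of the brass cap on the dark housing beside the rim (50 x 40 mm, 42 mm high), which holds the sprung detent roller. Turning takes about 1 N at a lug; about 8 degrees before the position resistance rises to about 8 N, and about 3 degrees before it the table snaps forward by itself into place (within 0.5 degree). Going on past takes the same force again.
- blue_center (a point): Centre of the loose rack with blue caps, half-way up its body (27.5 mm above its underside). White, 118 mm long (its x axis, pointing outward from the turntable axis) x 30 wide x 55 high, flat ends, five tubes in a row with cap tops 88 mm above the underside; about 0.25 kg. It starts in the turntable's +y channel, inner end about 50 mm from the axis, behind it an 8 mm high stop.
- purple_center (a point): Centre of a like rack with purple caps, standing in the next channel clockwise. Bystander: it rides round on the turntable and stays in its channel.
- gate_line (a point): Point on the lane floor, on its centre line, under the shut orange gate: 195 mm from the turntable axis, 50 mm above the bench.
- gate (a joint): Angle of the orange one-way gate, a sprung upright flap 39 mm long, top 89 mm above the bench: 0 shut across the lane, 1.5 rad swung inward (towards the hood) against the lane's +x side; it never opens outward. The rack needs about 2 to 5 N to slide past; the gate springs shut once the rack's trailing end is 40 mm past the gate line and nothing holds it.
- intake: White module at the lane's end, 268 mm wide, 160 mm tall; frame same as the loader's. Under its hood, unseen, a parked shuttle bears a soft bumper (1.5 N per mm, 8 mm travel, 22 to 56 mm above the lane floor). Its place changes from run to run: the rack first touches it with its trailing end somewhere 42 to 72 mm past the gate line (centre 296 to 326 mm from the axis).
- hood_edge (a point): Middle of the front edge of the dark hood over the lane, under the roof: 335 mm from the turntable axis, 149 mm above the bench. The tunnel is 52 mm wide.
- bottle_center (a point): Centre of a white reagent bottle, orange cap, 72 mm across, 150 mm tall. Bystander.
- jar_center (a point): Centre of an amber jar, blue cap, 72 mm across, 110 mm tall. Bystander.
- tip_box_center (a point): Centre of a blue pipette-tip box with a clear lid, 126 x 89 x 72 mm. Bystander.

How it is judged:
On the way, in this order (a step that is already met when the one before it is completed fails the run):
1. the turntable is clicked into the position with the blue-capped rack's channel in line with the lane (within 2 degrees), the rack still on it (angle between the y axis of turntable and the y axis of loader, either way round below 0.035 rad and y of blue_center in the frame of loader between 0.08 and 0.14 m), for 0.3 s.
2. the blue-capped rack, past the gate, is pressed against the bumper under the hood with at least 2 N (contact force between blue_rack and intake above 2 N and y of blue_center in the frame of loader above 0.29 m), for 0.05 s.
At the end, for the whole second after the job is handed in: The turntable rests clicked in (within 2 degrees of the lane); the blue-capped rack, after pressing the bumper, stands upright at rest in the lane (within 6 mm of its centre line), wholly past the gate; the gate is shut (under 0.08 rad); the purple-capped rack is within 12 mm of its place (angle between the y axis of turntable and the y axis of loader, either way round below 0.035 rad and y of blue_center in the frame of loader above 0.288 m and x of blue_center in the frame of loader between -0.006 and 0.006 m and angle between blue_center's own z axis and vertical below 0.06 rad and linear speed of blue_rack below 0.02 m/s and value of joint gate below 0.08 rad and x of purple_center in the frame of turntable between 0.082 and 0.106 m and y of purple_center in the frame of turntable between 0.046 and 0.063 m); the robot touches nothing.
It fails at once if the turntable run past the position (more than about 12 degrees) or turned round the other way (y of purple_center in the frame of loader above 0.0735 m or x of purple_center in the frame of loader below -0.02 m).
It fails at once if the blue-capped rack rammed against the bumper or its shuttle (over 22 N) (contact force between blue_rack and intake above 22 N).
It fails at once if the blue-capped rack lifted (over 15 mm) instead of slid, or tipped (height (world z) of blue_center above 0.0935 m or angle between blue_center's own z axis and vertical above 0.25 rad).
It fails at once if the purple-capped rack tipped (angle between purple_center's own z axis and vertical above 0.25 rad).
It fails at once if a bystander on the bench moved more than 20 mm (distance of any of bottle_center, jar_center, tip_box_center from where it was at the start of the episode above 0.02 m).
It also fails if it takes over 67 s, if anything falls off the work surface, if the arm or the gripper's body presses on something with over 40 N, if the wrist force passes 120 N, or if a joint passes its speed limit or range.

ROBOT

A 6-joint arm with a two-finger parallel gripper is mounted at the origin on the work surface. World frame = base frame: x ahead of the robot, y to its left, z up, the work surface at z = 0. Lengths are in m, angles in rad, forces in N, time in s.
With the tool pointing down it reaches from about 0.3 to 0.875 m from the base axis. Payload 4.2 kg.
Tool frame: the origin (TCP) lies between the finger pads; the fingertips stand 19 mm ahead of it and the grasp point (between the pads) is the TCP; z points along the fingers, y is the line along which they close (so a half turn about z gives the same grasp; the last joint's range is limited). The gripper opens to 85 mm and grips with 20 to 120 N. Pads are 22 mm wide; open, the fingers measure 114 mm over their backs; the gripper's body (76 mm by 85 mm) begins 54 mm behind the grasp point. The pads swing forward as they close: fully open they stand 13 mm farther back than shut.
Start: joints at [-1.147, 0.32, 1.565, -0, 1.257, -0.02], TCP at [0.247, -0.519, 0.25] pointing down, gripper open.
Joint ranges: [-3.11, 3.11], [-0.84, 2.01], [0.21, 2.61], [-1.34, 4.49], [0.05, 2.63], [-2.56, 2.56]. Speed limits (rad/s): [2.57, 2.57, 3.14, 3.14, 3.14, 3.14].

INTERFACE

Orientations are given as a unit quaternion [x, y, z, w].
In Python, from bench import read_state, cams, ctrl gives the robot as it stands.
- The arm moves only by the tool jog_arm, never from a script. Its argument "moves" is a list of rows, each a list of 7 numbers: the shift along the tool's x, y, z in units of 40 mm (1.0 is 40 mm), then the turn, a rotation vector about the tool's x, y, z in units of 5 degrees (1.0 is 5 degrees), then the finger opening in mm, from 0 to 85.4. A call has 1 to 10 rows; each row is the pose to reach, as a shift and turn from the pose commanded when the call began, along the tool's axes at that moment; what a row does not reach only later rows make up. A row lasts 1/8 s, in which the tool goes at most 62.5 mm and 10.7 degrees, less where a joint would pass 70% of its speed; a pose out of reach is approached as far as the arm can. A call with a gripper value outside its range is refused whole. The fingers move at their own pace and stop on an object; "squeeze" is the grip in N (left out, the last holds). Time passes only in rows, so rows that repeat a pose let the fingers close. It gives the time, the measured TCP pose, the force, the opening and the grip force at its end, in the units of the state.
- read_state(): the state, without advancing time (a new reading comes with each control period).
- cams.get_image(name): name is "scene" or "top" or "wrist"; returns the picture (480x640x3 uint8, red, green, blue); there is no depth.
- cams.camera_params(name): a dict with "fx", "fy", "cx", "cy" (pixels), "rvec" (rotation vector, rad) and "tvec" (3), from world to camera coordinates, as OpenCV has them. Camera axes: x right, y down, z forward; pixel columns grow to the right and rows downward; lengths in m; the calibration is good to about 2 mm. A picture is of the moment at which its call begins: read the wrist's pose just before it. camera_params takes no time and is no camera call; for the wrist camera it gives the pose at the moment of the call.
- ctrl.job_done(): hands the job in; it is judged then, once.
The state is a dict: "t": time; "qpos": joint angles; "qd": joint speeds; "joint_efforts": joint torques, N m; "tool_pos": TCP position; "eef_rot": TCP orientation; "contact_force": force on the tool from outside, world axes, zero at the start; "wrist_torque": the same for the moment, N m; "gripper_width": finger opening in m; "grip_force": force on a finger pad.
Only numpy, scipy, OpenCV 4.12 (cv2) and the standard library are available. Lean on these libraries where they do the work, as an engineer would, in place of code of your own. Each camera call takes 0.05 s, during which the arm holds its last target. There are 200 camera calls.

## Working session

There is one attempt and no reset: what is moved stays moved. The work goes in short steps, Python scripts to look and compute and a tool call to move; the robot and the scene stay as the last step left them, time stands still between calls to the robot, and variables do not carry over. Pictures are saved under pics/ and viewed, at most 10 in all, crops included, and the job is handed in when it is done.

Besides the shell and the picture viewer there is one more tool, called after "Emit:" as name(argument=value, ...), one argument or row to a line, values as JSON. jog_arm: Moves the arm, as the interface text tells. Its arguments: {"type":"object","properties":{"moves":{"type":"array","items":{"type":"array","items":{"type":"number"}}},"squeeze":{"type":"number"}},"required":["moves"]}

```bash
mkdir -p pics
python3 - <<'E'
from bench import read_state, cams, ctrl
import cv2
for n in ("top","scene"):
    cv2.imwrite(f"pics/{n}0.png",cams.get_image(n)[:,:,::-1]); p=cams.camera_params(n); print(n,p)
s=read_state();print(s["t"],s["tool_pos"],s["eef_rot"])
E
```

```text
top {'fx': 545.3378736469318, 'fy': 545.3378736469318, 'cx': 309.92668290332995, 'cy': 239.03073112941533, 'rvec': array([ 2.19822284, -2.15870995,  0.07013655]), 'tvec': array([-0.12651377,  0.57485539,  1.13716096])}
scene {'fx': 521.4601677397841, 'fy': 521.4601677397841, 'cx': 319.5873317099198, 'cy': 240.3828863237441, 'rvec': array([ 2.37771834,  0.59763466, -0.22584834]), 'tvec': array([-0.4527241 , -0.22115973,  1.64193642])}
0.1 [ 0.24673325 -0.51894437  0.24956215] [ 9.75479693e-01  2.20087959e-01 -1.72155414e-04 -7.93792793e-04]
```

View pics/top0.png

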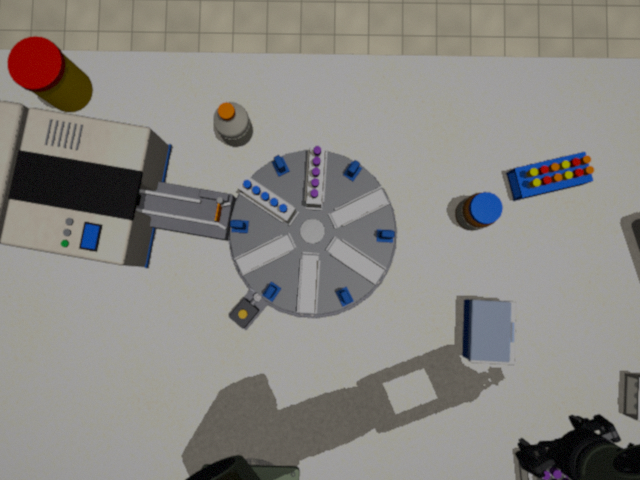

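View pics/scene0.png

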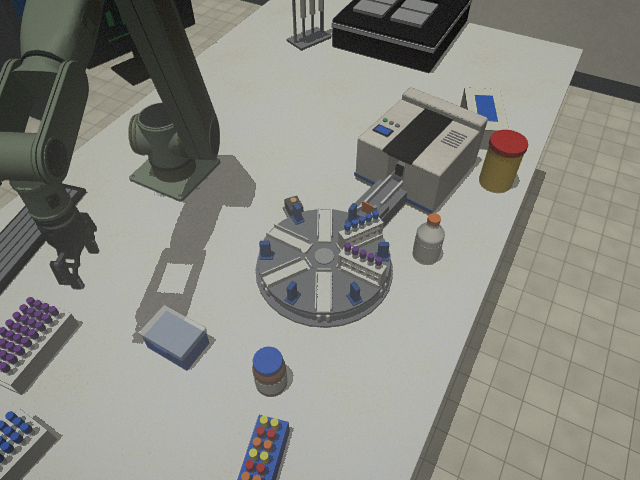

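The top view shows the turntable centred near (312,231), with its blue lugs around it. The lane runs left to the hood, the orange gate is at (218,211) and the detent at (243,314). The blue rack is at (268,199), purple at (316,175), and the lug at 300° is at (385,236).

```bash
cat > h.py <<'E'
from bench import read_state, cams, ctrl
import cv2, numpy as np
from scipy.spatial.transform import Rotation as R
def ray(n,uv,z):
    p=cams.camera_params(n); K=np.array([[p['fx'],0,p['cx']],[0,p['fy'],p['cy']],[0,0,1]])
    M=cv2.Rodrigues(p['rvec'])[0]; c=-M.T@p['tvec']
    d=M.T@np.linalg.solve(K,[uv[0],uv[1],1]); return c+d*(z-c[2])/d[2]
def blobs(img,lo,hi,amin=8):
    m=cv2.inRange(cv2.cvtColor(img,cv2.COLOR_RGB2HSV),lo,hi)
    n,_,st,ce=cv2.connectedComponentsWithStats(m)
    return [(ce[i],st[i]) for i in range(1,n) if st[i,4]>=amin]
def tool(v):  # world shift -> tool units
    return R.from_quat(read_state()["eef_rot"]).inv().apply(v)/0.04
E
python3 - <<'E'
from h import *
im=cv2.imread("pics/top0.png")[:,:,::-1].copy()
print(ray("top",(312.5,231),.051))
for c,s in blobs(im,(100,120,50),(125,255,255)):
    if 225<c[0]<405 and 140<c[1]<310: print("blue",c.round(1),s,ray("top",c,.106).round(3),ray("top",c,.139).round(3))
for c,s in blobs(im,(135,80,50),(165,255,255)): print("purple",c.round(1),s[4],ray("top",c,.139).round(3))
for c,s in blobs(im,(5,150,80),(18,255,255)): print("orange",c.round(1),s,ray("top",c,.089).round(3))
cr=im[100:280,120:420]; cv2.imwrite("pics/crop1.png",cv2.resize(cr[:,:200],(800,720*5//6),interpolation=cv2.INTER_CUBIC)[:600,:,::-1])
E
```

```text
[ 0.59157137 -0.12141246  0.051     ]
blue [279.9 165.2] [272 156  17  20 186] [ 0.717 -0.054  0.106] [ 0.71  -0.057  0.139]
blue [352.7 170. ] [344 161  18  20 187] [ 0.71  -0.199  0.106] [ 0.703 -0.197  0.139]
blue [246.8 183.8] [243 180   8   8  50] [0.678 0.01  0.106] [0.673 0.006 0.139]
blue [255.8 189.8] [252 186   8   8  50] [ 0.667 -0.008  0.106] [ 0.661 -0.012  0.139]
blue [264.8 195.8] [261 192   8   8  50] [ 0.655 -0.026  0.106] [ 0.65  -0.029  0.139]
blue [273.8 201.8] [270 198   8   8  50] [ 0.643 -0.044  0.106] [ 0.639 -0.047  0.139]
blue [282.6 207.8] [279 204   8   8  48] [ 0.632 -0.062  0.106] [ 0.627 -0.064  0.139]
blue [238.9 225.7] [230 220  19  13 197] [0.595 0.024 0.106] [0.591 0.019 0.139]
blue [385.2 235.4] [377 230  18  12 187] [ 0.58  -0.265  0.106] [ 0.578 -0.261  0.139]
blue [271.3 291.2] [263 282  18  19 199] [ 0.467 -0.043  0.106] [ 0.468 -0.046  0.139]
blue [344.2 296.1] [336 287  17  19 192] [ 0.46  -0.186  0.106] [ 0.461 -0.184  0.139]
purple [317.  149.8] 49 [ 0.741 -0.128  0.139]
purple [316.2 160.5] 52 [ 0.72  -0.127  0.139]
purple [315.4 171.3] 53 [ 0.699 -0.126  0.139]
purple [314.8 182. ] 51 [ 0.678 -0.125  0.139]
purple [314.  192.8] 48 [ 0.657 -0.124  0.139]
purple [557.  473.9] 73 [ 0.143 -0.58   0.139]
purple [546.3 475.1] 57 [ 0.141 -0.56   0.139]
orange [225.9 110.6] [218 103  17  16 221] [0.831 0.059 0.089]
orange [586.4 159.1] [583 156   8   7  46] [ 0.743 -0.67   0.089]
orange [554.7 166.7] [551 164   9   7  50] [ 0.727 -0.606  0.089]
orange [589.3 169.7] [586 167   8   7  44] [ 0.722 -0.675  0.089]
orange [557.6 177.1] [554 174   9   7  51] [ 0.705 -0.611  0.089]
orange [217.2 210.5] [215 203   6  16  38] [0.626 0.071 0.089]
```

View pics/crop1.png

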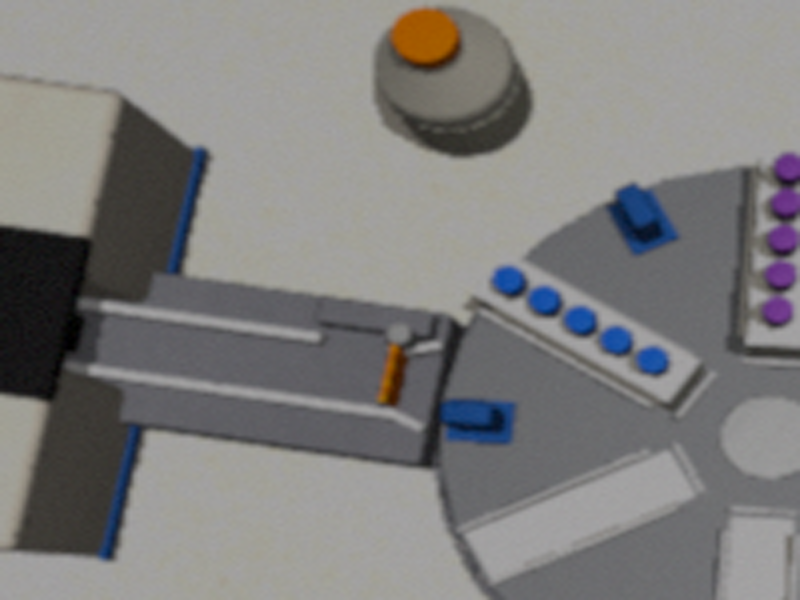

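Run:
```python
from h import *
A=np.array([.590,-.121])
for a,b,z in [((216.25,223.6),(143.75,211.6),.066),((200,201.1),(142.5,190.9),.066),((171.25,145),(146.25,267.4),0.0)]:
    p,q=ray("top",a,z),ray("top",b,z); d=(q-p)[:2]; d/=np.linalg.norm(d)
    print(p.round(3),q.round(3),np.degrees(np.arctan2(d[1],d[0])).round(1),"off axis",np.cross(d,(p[:2]-A)).round(4))
s=read_state(); print(R.from_quat(s["eef_rot"]).as_matrix().round(3))
for uv,z in[((314,231),.051)]: print(ray("top",uv,z))
# jar, tip box tops
print("jar",ray("top",(485,208),.11),"box",[ray("top",u,.072).round(3) for u in((470,300),(513,300),(513,362))],"bottle",ray("top",(226,111),.15))
```

```text
[0.602 0.076 0.066] [0.624 0.226 0.066] 81.6 off axis 0.0169
[0.648 0.111 0.066] [0.667 0.23  0.066] 80.9 off axis -0.0204
[0.78  0.192 0.   ] [0.511 0.236 0.   ] 170.7 off axis -0.34
[[ 0.903  0.429 -0.001]
 [ 0.429 -0.903  0.001]
 [ 0.    -0.002 -1.   ]]
[ 0.59162616 -0.12451723  0.051     ]
jar [ 0.63755617 -0.45934314  0.11      ] box [array([ 0.456, -0.44 ,  0.072]), array([ 0.458, -0.526,  0.072]), array([ 0.335, -0.525,  0.072])] bottle [0.81134375 0.04842879 0.15      ]<stdin>:5: DeprecationWarning: Arrays of 2-dimensional vectors are deprecated. Use arrays of 3-dimensional vectors instead. (deprecated in NumPy 2.0)
```

Emit:
jog_arm(
  moves=[
    [10.2,-2.0,1.5,0,0,-14.7,44],
    [10.2,-2.0,1.5,0,0,-14.7,44],
    [10.2,-2.0,1.5,0,0,-14.7,44],
    [10.2,-2.0,1.5,0,0,-14.7,44],
    [10.2,-2.0,1.5,0,0,-14.7,44],
    [10.2,-2.0,1.5,0,0,-14.7,44],
    [10.2,-2.0,1.5,0,0,-14.7,44],
    [10.2,-2.0,1.5,0,0,-14.7,44],
    [10.2,-2.0,1.5,0,0,-14.7,44],
    [10.2,-2.0,1.5,0,0,-14.7,44],
  ],
)

```text
t: 1.35
tool_pos: [0.5801, -0.2728, 0.1906]
eef_rot: [0.651, 0.759, -0.0, 0.0]
contact_force: [0.3, 0.6, 0.2]
gripper_width: 0.0443
grip_force: 0.0
```

Run:
```python
from h import *
s=read_state();M=R.from_quat(s["eef_rot"]).as_matrix();print(s["t"],s["tool_pos"],M.round(3),s["qpos"])
im=cams.get_image("wrist").copy(); cv2.imwrite("pics/w1.png",im[:,:,::-1])
for c,st in blobs(im,(100,120,50),(125,255,255),100): print(c,st,ray("wrist",c,.106))
```

```text
1.35 [ 0.58007752 -0.27284631  0.19056053] [[-0.153  0.988 -0.   ]
 [ 0.988  0.153 -0.   ]
 [-0.    -0.    -1.   ]] [-4.57445866e-01  4.62387775e-01  1.49375612e+00 -3.50850112e-04
  1.18545375e+00 -6.11046734e-01]
[126.96251874  65.65317341] [  72   36  108   64 4002] [ 0.47275201 -0.18836135  0.106     ]
[573.66624494 161.48962551] [ 521  123  108   69 3952] [ 0.70001966 -0.19904452  0.106     ]
[330.35903919 234.59671302] [ 307  200   48   75 2373] [ 0.58265443 -0.25747656  0.106     ]
[ 62.1626091 376.02113  ] [   0  351  140   51 4354] [ 0.43310979 -0.37437305  0.106     ]
```

View pics/w1.png

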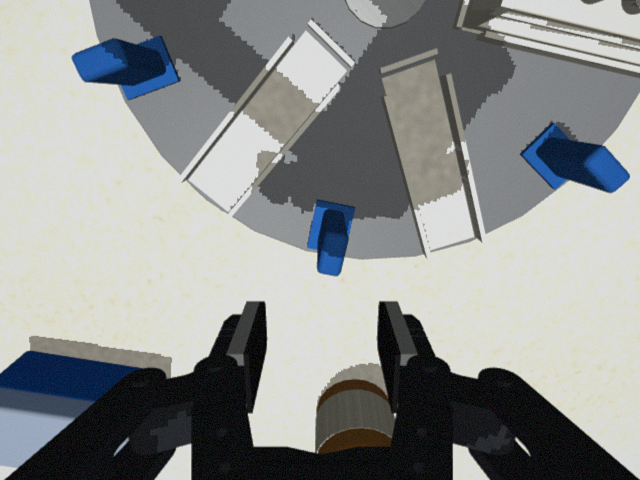

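Emit:
jog_arm(
  moves=[
    [0,0,1.0,0,0,0,44],
    [0,0,2.0,0,0,0,44],
    [0,0,2.56,0,0,0,44],
    [0,0.2,2.56,0,0,0,44],
    [0,0.4,2.56,0,0,0,44],
    [0,0.55,2.56,0,0,0,44],
    [0,0.7,2.56,0,0,0,44],
    [0,0.85,2.56,0,0,0,44],
    [0,1.0,2.56,0,0,0,44],
  ],
)

```text
t: 2.52
tool_pos: [0.621, -0.2656, 0.0881]
eef_rot: [0.65, 0.76, -0.0, 0.0]
contact_force: [0.0, -0.7, -0.5]
gripper_width: 0.0439
grip_force: 0.3
```

Emit:
jog_arm(
  moves=[
    [0.02,0.15,0,0,0,0,44],
    [0.04,0.3,0,0,0,0,44],
    [0.05,0.4,0,0,0,0,44],
  ],
)

```text
t: 2.9
tool_pos: [0.6365, -0.261, 0.0879]
eef_rot: [0.65, 0.76, 0.0, 0.0]
contact_force: [-1.7, 0.1, 0.8]
gripper_width: 0.0442
grip_force: 0.4
```

```bash
cat > look.py <<'E'
from h import *
im=cams.get_image("top").copy()
caps=[];pur=[]
for c,s in blobs(im,(100,120,50),(125,255,255),25):
    if s[4]<75 and 120<c[0]<330 and 150<c[1]<260: caps.append(ray("top",c,.139)[:2])
for c,s in blobs(im,(135,80,50),(165,255,255),25):
    if c[0]<450: pur.append(ray("top",c,.139)[:2])
for n,p in(("blue",caps),("purple",pur)):
    p=np.array(p)
    if len(p)<3: print(n,p);continue
    d=np.linalg.svd(p-p.mean(0))[2][0]; print(n,len(p),p.mean(0).round(4),"dir",(np.degrees(np.arctan2(d[1],d[0]))%180).round(1), "bearing",np.degrees(np.arctan2(*(p.mean(0)-[.590,-.121])[::-1])).round(1))
s=read_state();print(s["t"],s["tool_pos"].round(4) if hasattr(s["tool_pos"],"round") else s["tool_pos"],np.round(s["contact_force"],1))
cv2.imwrite("pics/last.png",im[:,:,::-1])
E
python3 look.py
```

```text
blue 5 [ 0.626  -0.0175] dir 71.3 bearing 70.8
purple 5 [ 0.6971 -0.0991] dir 11.2 bearing 11.6
2.95 [ 0.6369 -0.2609  0.0879] [ 0.7 -0.7  0.1]
```

Emit:
jog_arm(
  moves=[
    [0.02,0.1,0,0,0,0,44],
    [0.04,0.2,0,0,0,0,44],
    [0.05,0.3,0,0,0,0,44],
    [0.07,0.36,0,0,0,0,44],
  ],
)

```text
t: 3.45
tool_pos: [0.648, -0.2573, 0.0877]
eef_rot: [0.65, 0.76, -0.002, -0.001]
contact_force: [-4.6, -3.2, 0.1]
gripper_width: 0.0442
grip_force: 2.0
```

```bash
python3 look.py
```

```text
blue 5 [ 0.617  -0.0149] dir 76.3 bearing 75.7
purple 5 [ 0.6949 -0.09  ] dir 16.4 bearing 16.5
3.5 [ 0.649  -0.2568  0.0877] [-1.2 -1.9 -0.7]
```

Emit:
jog_arm(
  moves=[
    [0.01,0.05,0,0,0,0,44],
    [0.02,0.09,0,0,0,0,44],
    [0.03,0.13,0,0,0,0,44],
    [0.04,0.17,0,0,0,0,44],
    [0.04,0.17,0,0,0,0,44],
  ],
)

```text
t: 4.12
tool_pos: [0.6565, -0.2534, 0.0879]
eef_rot: [0.65, 0.76, 0.0, 0.0]
contact_force: [0.4, -0.1, -0.2]
gripper_width: 0.0439
grip_force: 0.0
```

```bash
python3 look.py
```

```text
blue 5 [ 0.6067 -0.0127] dir 81.2 bearing 81.2
purple 4 [ 0.6843 -0.0829] dir 21.0 bearing 22.0
4.175 [ 0.6564 -0.2535  0.0879] [0.  0.  0.1]
```

Emit:
jog_arm(
  moves=[
    [0,-0.06,-0.6,0,0,0,44],
    [0,0,-2.0,0,0,0,44],
    [0.5,-0.1,-2.1,0,0,1,0],
    [2.0,-0.45,-2.1,0,0,2.5,0],
    [3.3,-0.8,-2.1,0,0,3.5,0],
    [4.1,-0.95,-2.1,0,0,3.5,0],
    [4.1,-0.95,-2.1,0,0,3.5,0],
  ],
)

```text
t: 5.05
tool_pos: [0.5925, -0.0955, 0.1724]
eef_rot: [0.757, 0.653, 0.0, -0.0]
contact_force: [1.2, 0.3, -0.1]
gripper_width: 0.0002
grip_force: 0.0
```

```bash
python3 look.py
python3 - <<'E'
from h import *
im=cams.get_image("wrist").copy(); cv2.imwrite("pics/w2.png",im[:,:,::-1])
s=read_state();M=R.from_quat(s["eef_rot"]).as_matrix();print(M.round(3))
E
```

```text
blue [[ 0.61409596  0.02998133]
 [ 0.53339202 -0.0031438 ]]
purple [[ 0.72099828 -0.0687613 ]]
5.1 [ 0.5933 -0.0969  0.1723] [ 0.3 -0.2  0.2]
[[ 0.148  0.989  0.001]
 [ 0.989 -0.148 -0.001]
 [-0.001  0.001 -1.   ]]
```

View pics/w2.png

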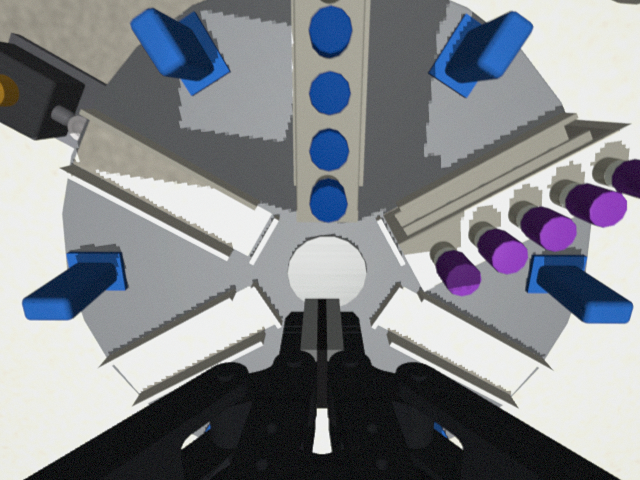

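Emit:
jog_arm(
  moves=[
    [0,0,1.0,0,0,0,0],
    [0,0,1.9,0,0,0,0],
    [0.15,0,1.9,0,0,0,0],
    [0.3,0,1.9,0,0,0,0],
    [0.4,0,1.9,0,0,0,0],
    [0.5,0,1.9,0,0,0,0],
    [0.65,0,1.9,0,0,0,0],
    [0.8,0,1.9,0,0,0,0],
  ],
)

```text
t: 6.15
tool_pos: [0.5984, -0.0655, 0.0963]
eef_rot: [0.758, 0.652, 0.0, 0.0]
contact_force: [0.6, -0.8, 0.5]
gripper_width: -0.0
grip_force: 0.7
```

```bash
python3 look.py
```

```text
blue []
purple [[ 0.72096875 -0.06874731]
 [ 0.69156744 -0.08028313]]
6.2 [ 0.5983 -0.0647  0.0961] [-0.7 -0.2  0.3]
```

View pics/last.png

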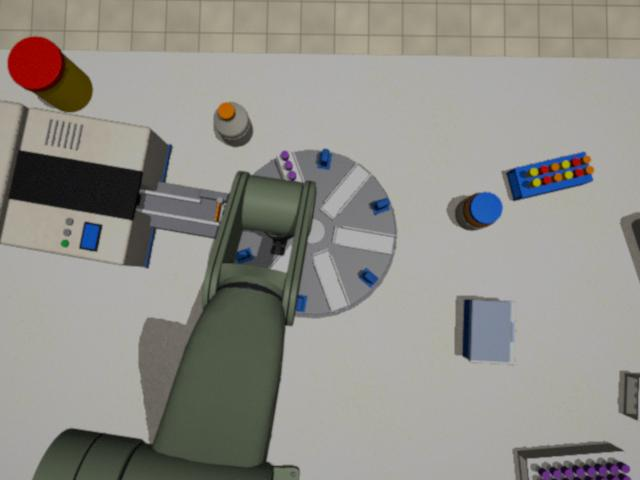

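Emit:
jog_arm(
  moves=[
    [0.2,0,0,0,0,0,0],
    [0.4,0,0,0,0,0,0],
    [0.6,0,0,0,0,0,0],
    [0.8,0,0,0,0,0,0],
    [1.0,0,0,0,0,0,0],
    [1.15,0,0,0,0,0,0],
    [1.3,0,0,0,0,0,0],
  ],
)

```text
t: 7.08
tool_pos: [0.606, -0.0138, 0.0959]
eef_rot: [0.758, 0.652, 0.0, 0.0]
contact_force: [0.3, -2.3, 0.8]
gripper_width: 0.0002
grip_force: 1.2
```

Emit:
jog_arm(
  moves=[
    [0.15,0,0,0,0,0,0],
    [0.3,0,0,0,0,0,0],
    [0.45,0,0,0,0,0,0],
    [0.6,0,0,0,0,0,0],
  ],
)

```text
t: 7.58
tool_pos: [0.6093, 0.0098, 0.0957]
eef_rot: [0.758, 0.652, -0.0, -0.0]
contact_force: [0.2, -2.0, -1.0]
gripper_width: -0.0001
grip_force: 1.0
```

Run:
```python
from h import *
im=cams.get_image("wrist").copy(); cv2.imwrite("pics/w3.png",im[:,:,::-1])
s=read_state();print(s["t"],s["tool_pos"],s["contact_force"])
```

```text
7.625 [0.60936969 0.010573   0.09572636] [ 0.56173016  0.06488566 -0.3658548 ]
```

View pics/w3.png

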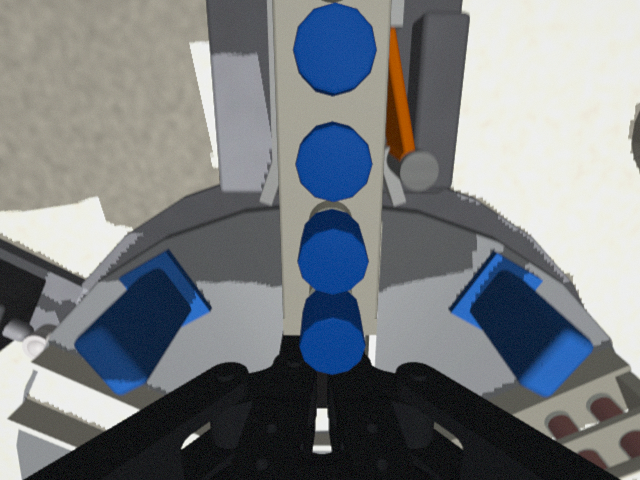

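Emit:
jog_arm(
  moves=[
    [0.2,0,0,0,0,0,0],
    [0.4,0,0,0,0,0,0],
    [0.6,0,0,0,0,0,0],
    [0.8,0,0,0,0,0,0],
    [1.0,0,0,0,0,0,0],
    [1.2,0,0,0,0,0,0],
    [1.4,0,0,0,0,0,0],
    [1.6,0,0,0,0,0,0],
  ],
)

```text
t: 8.62
tool_pos: [0.6189, 0.0731, 0.0959]
eef_rot: [0.758, 0.652, -0.0, -0.0]
contact_force: [-1.4, -1.2, -0.3]
gripper_width: -0.0001
grip_force: 0.8
```

Emit:
jog_arm(
  moves=[
    [0.15,0,0,0,0,0,0],
    [0.25,0,0,0,0,0,0],
    [0.35,0,0,0,0,0,0],
    [0.4,0,0,0,0,0,0],
    [0.45,0,0,0,0,0,0],
  ],
)

```text
t: 9.25
tool_pos: [0.6216, 0.0904, 0.0959]
eef_rot: [0.758, 0.652, -0.0, 0.0]
contact_force: [-1.3, -2.1, -0.5]
gripper_width: 0.0003
grip_force: 0.9
```

Run:
```python
from h import *
im=cams.get_image("wrist").copy(); cv2.imwrite("pics/w4.png",im[:,:,::-1])
s=read_state();print(s["t"],s["tool_pos"],s["contact_force"],s["tool_pos"][0:2]-np.array([.59,-.121]))
```

```text
9.3 [0.62169588 0.09063506 0.09590874] [-1.77513583 -0.41540358 -0.73071371] [0.03169588 0.21163506]
```

View pics/w4.png

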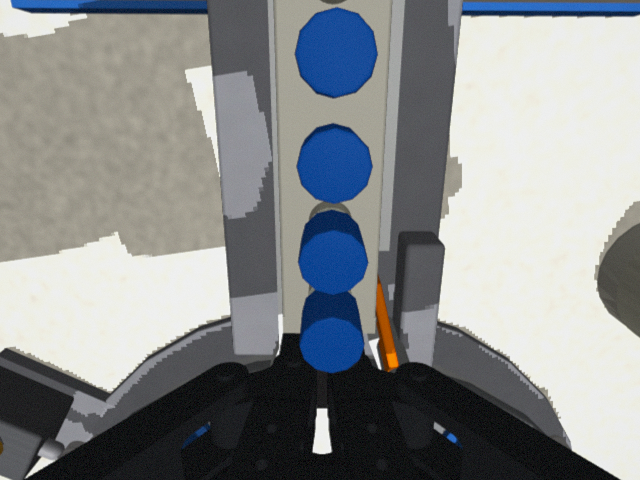

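Emit:
jog_arm(
  moves=[
    [0.05,0,0,0,0,0,0],
    [0.1,0,0,0,0,0,0],
    [0.15,0,0,0,0,0,0],
    [0.2,0,0,0,0,0,0],
    [0.25,0,0,0,0,0,0],
  ],
)

```text
t: 9.93
tool_pos: [0.6231, 0.1003, 0.0959]
eef_rot: [0.758, 0.652, -0.0, 0.0]
contact_force: [-1.3, -3.2, -0.8]
gripper_width: 0.0001
grip_force: 1.4
```

Emit:
jog_arm(
  moves=[
    [0.04,0,0,0,0,0,0],
    [0.08,0,0,0,0,0,0],
    [0.1,0,0,0,0,0,0],
  ],
)

```text
t: 10.3
tool_pos: [0.6238, 0.1044, 0.096]
eef_rot: [0.758, 0.652, 0.0, 0.0]
contact_force: [-0.5, -2.5, -0.1]
gripper_width: -0.0002
grip_force: 1.3
```

Emit:
jog_arm(
  moves=[
    [0.04,0,0,0,0,0,0],
    [0.08,0,0,0,0,0,0],
    [0.1,0,0,0,0,0,0],
  ],
)

```text
t: 10.68
tool_pos: [0.6242, 0.1075, 0.0959]
eef_rot: [0.758, 0.652, -0.001, 0.0]
contact_force: [-1.0, -6.3, 0.8]
gripper_width: 0.0001
grip_force: 3.2
```

Emit:
jog_arm(
  moves=[
    [0,0,0,0,0,0,0],
  ],
)

```text
t: 10.8
tool_pos: [0.6243, 0.1076, 0.096]
eef_rot: [0.758, 0.652, -0.0, 0.0]
contact_force: [-0.9, -4.9, 0.9]
gripper_width: 0.0002
grip_force: 2.8
```

Emit:
jog_arm(
  moves=[
    [0.02,0,0,0,0,0,0],
    [0.025,0,0,0,0,0,0],
  ],
)

```text
t: 11.05
tool_pos: [0.6243, 0.1081, 0.0959]
eef_rot: [0.758, 0.652, -0.001, 0.001]
contact_force: [-1.1, -6.5, 0.8]
gripper_width: 0.0001
grip_force: 3.7
```

Emit:
jog_arm(
  moves=[
    [0.02,0,0,0,0,0,0],
    [0.04,0,0,0,0,0,0],
    [0.04,0,0,0,0,0,0],
  ],
)

```text
t: 11.42
tool_pos: [0.6245, 0.1093, 0.0959]
eef_rot: [0.758, 0.652, -0.001, 0.001]
contact_force: [-1.4, -7.1, 1.6]
gripper_width: 0.0002
grip_force: 4.2
```

Emit:
jog_arm(
  moves=[
    [-0.03,0,0,0,0,0,0],
    [-0.06,0,0,0,0,0,0],
    [-0.09,0,0,0,0,0,0],
    [-0.12,0,0,0,0,0,0],
    [-0.15,0,0,0,0,0,0],
    [-0.15,0,-0.4,0,0,0,0],
    [-0.15,0,-1.0,0,0,0,0],
    [-0.15,0,-2.0,0,0,0,0],
    [-0.15,0,-3.2,0,0,0,0],
    [-0.15,0,-3.2,0,0,0,0],
  ],
)

```text
t: 12.68
tool_pos: [0.6268, 0.1053, 0.2303]
eef_rot: [0.758, 0.652, 0.005, 0.004]
contact_force: [0.3, 0.1, -0.4]
gripper_width: 0.0003
grip_force: 0.0
```

Run:
```python
from h import *
im=cams.get_image("wrist").copy(); cv2.imwrite("pics/w5.png",im[:,:,::-1])
s=read_state();print(s["t"],s["tool_pos"],s["contact_force"])
```

```text
12.725 [0.62532962 0.10508376 0.22747673] [-0.26816451  0.20857158 -0.19319101]
```

View pics/w5.png

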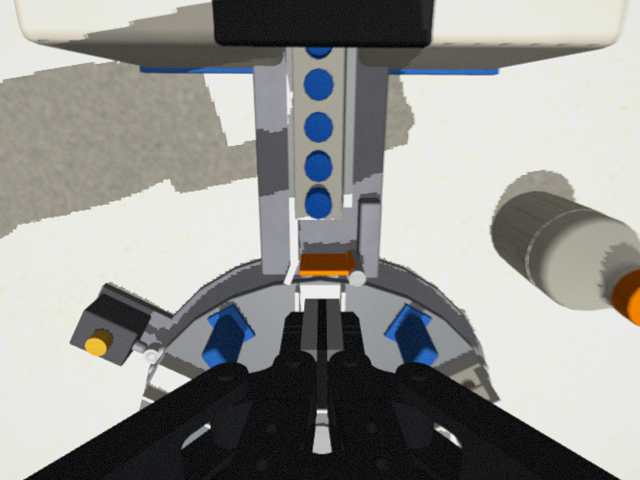

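Gate (325,264) is shut across the lane, the rack's trailing cap is at (318,203) beyond it, and the table is aligned. I'll retract and check the rest from the top.

Emit:
jog_arm(
  moves=[
    [-1.0,0,0,0,0,0,0],
    [-2.5,-2,0,0,0,0,0],
    [-4,-4,0,0,0,0,0],
    [-4,-5.5,0,0,0,0,0],
    [-4,-6,0,0,0,0,0],
    [-4,-6,0,0,0,0,0],
  ],
)

```text
t: 13.48
tool_pos: [0.3586, -0.0178, 0.2231]
eef_rot: [0.758, 0.652, -0.001, -0.001]
contact_force: [0.2, -0.2, -0.1]
gripper_width: -0.0
grip_force: 0.0
```

```bash
python3 look.py
python3 - <<'E'
from h import *
im=cv2.imread("pics/last.png")[:,:,::-1].copy()
u=np.array([np.cos(np.radians(81.15)),np.sin(np.radians(81.15))])
for c,s in blobs(im,(100,120,50),(125,255,255),15):
    if 100<c[0]<220 and 180<c[1]<230:
        p=ray("top",c,.138)[:2]-[.590,-.121]; print("cap",c.round(1),s[4],"along",(p@u).round(4),"lat",(p@[u[1],-u[0]]).round(4))
for c,s in blobs(im,(5,150,80),(18,255,255)):
    if c[0]<300: print("orange",c.round(1),s)
E
```

```text
blue []
purple 4 [ 0.6843 -0.0829] dir 20.9 bearing 22.0
13.525 [ 0.3572 -0.0178  0.2231] [-3.9 -0.  -0.2]
cap [161. 202.] 265 along 0.2947 lat -0.0008
orange [225.9 110.6] [218 103  17  16 222]
orange [217.2 210.4] [215 203   6  16  38]
```

View pics/last.png

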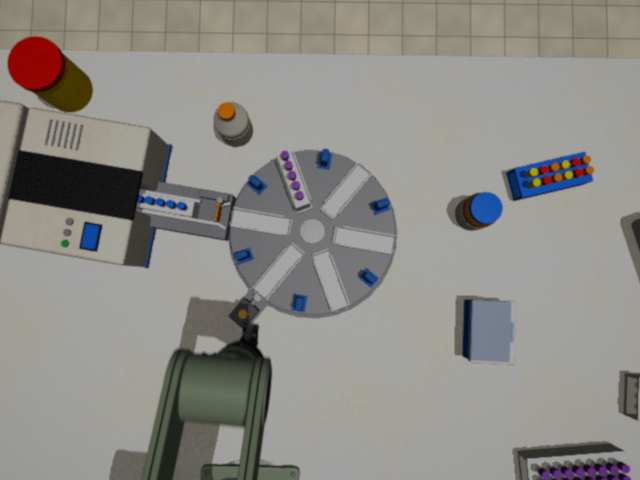

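Emit:
jog_arm(
  moves=[
    [0,0,-0.5,0,0,0,0],
    [0,0,-1,0,0,0,0],
    [0,0,-1,0,0,0,0],
    [0,0,-1,0,0,0,0],
  ],
)

```text
t: 14.02
tool_pos: [0.3625, -0.0175, 0.263]
eef_rot: [0.758, 0.652, -0.001, -0.001]
contact_force: [0.5, -0.0, -0.5]
gripper_width: 0.0001
grip_force: 0.0
```

```bash
python3 -c "
from bench import ctrl; print(ctrl.job_done())"
```

```text
the job is handed in; nothing more can be done
None
```

I handed the job in at about 14 s, with no verdict returned: the turntable is clicked in line with the lane, and the blue rack was pushed through the gate until the wrist force rose to about 7 N against the bumper (roughly 4 N of it from the bumper itself, by my estimate). The last pictures show the gate shut behind it, the purple rack in its channel and the bystanders unmoved.

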